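# Feel out the release notch of the clamp rail

### The job

Release the clamp rail: with a fingertip, touch the top edge of its bright steel bar close beside the yellow end cap, sweep the fingertip along the edge, keeping in touch with it, towards the blue cap until you find the hidden notch, then press the key inside the notch fully home, where it stays, and take the hand clear. Do not grasp, lift or shift anything: the flat bar under the toes and everything else on the table stay where they are.

Things in the scene. Friction and masses are not known exactly. Their poses are not given: they have to be found in the camera images.
- rail: clamp rail fixed to the table, 469 mm long along its own y; origin at its middle on the table. A yellow end cap fills y = -234.5 to -122.5 mm, a blue one y = +122.5 to +234.5 mm, both 56 mm deep, 70 mm high (screw heads 74 mm). Two red clamp toes on the +x side of the caps rise about 0.36 rad as the key goes down
- edge_yellow (a point): centre line of the bright steel bar's flat top edge, 60 mm above the table, where it meets the yellow cap (rail y = -122.5 mm). The bar is 36 mm deep (rail x = -18 to +18 mm) and runs between the caps
- edge_blue (a point): the same where the edge meets the blue cap (rail y = +122.5 mm). A notch 48 mm long (along y), cut through from front to back, interrupts the edge; its centre lies anywhere from 108 to 208 mm from edge_yellow towards edge_blue, anew each time. A grey release key (45 x 32 mm) fills the notch's floor, its top 7 mm below the edge
- key (a joint): travel of the release key straight down: 0 = up (locked), 0.008 m = fully home, its top then 15 mm below the edge. It takes about 6 N to push and stays where it is left
- flat_bar: rust-brown steel flat bar, 420 x 40 x 10 mm, lying on the table along the far side of the rail under the red toes; origin at the centre of its underside, long axis y
- grinder: angle grinder, grey, about 310 mm long and 80 mm high, disc 116 mm wide flat on the table; origin on the table under the motor, x towards the disc (disc centre at x = 155 mm)
- spray_can: upright spray can, blue, 66 mm across, 190 mm high; origin at the centre of its foot
- carton: cardboard carton with black sides, 110 x 160 x 75 mm; origin at the centre of its underside
- wood_block: wooden offcut 90 x 40 x 38 mm, lying on the robot's side of the rail; origin at the centre of its underside
- wrench: steel wrench lying flat on the robot's side of the rail, along its own x; origin at its middle on the table
- collar: brass shaft collar, 52 mm across, 22 mm high, beyond the flat bar; origin at the centre of its underside
- mug: blue mug, 80 mm across, 95 mm high, handle at its +y; origin at the centre of its foot
Things that resemble listed ones, but are neither listed nor needed, are in the scene too. There is more than one size of the collar; the job needs the largest.

How it is judged:
By the outcome, as a careful person would: the job done as asked, in the order asked, and still so for the second after the job is handed in, with the robot touching nothing.
It also fails if it takes over 58 s, if anything falls off the work surface, if the arm or the gripper's body presses on something with over 40 N, if the wrist force passes 120 N, or if a joint passes its speed limit or range.

### The arm

A 7-joint arm with a two-finger parallel gripper is mounted at the origin on the work surface. World frame = base frame: x ahead of the robot, y to its left, z up, the work surface at z = 0. Lengths are in m, angles in rad, forces in N, time in s.
With the tool pointing down it reaches from about 0.4 to 0.875 m from the base axis. Payload 19.3 kg.
Tool frame: the origin (TCP) lies at the very end of the fingers, on their centre line; the grasp point (between the pads) lies 19 mm behind it; z points along the fingers, y is the line along which they close (so a half turn about z gives the same grasp; the last joint's range is limited). The gripper opens to 85 mm and grips with 20 to 120 N. Pads are 22 mm wide; open, the fingers measure 114 mm over their backs; the gripper's body (76 mm by 85 mm) begins 54 mm behind the grasp point. The pads swing forward as they close: fully open they stand 13 mm farther back than shut.
Start: joints at [-1.305, 0.521, -0.036, 1.599, 0.021, 1.021, -0.113], TCP at [0.206, 0.59, 0.231] pointing down, gripper open.
Joint ranges: [-2.91, 2.91], [-0.3, 2.13], [-1.5, 1.42], [0.17, 2.43], [-1.26, 4.41], [0.16, 1.93], [-2.52, 2.52]. Speed limits (rad/s): [1.89, 1.89, 2.39, 2.39, 3.01, 3.01, 3.01].

### API

Orientations are given as [roll, pitch, yaw] about the fixed x, y, z axes, in that order (R = Rz(yaw) Ry(pitch) Rx(roll)).
In Python, from workcell import bot gives the robot as it stands.
- The arm moves only by the tool servo_tool, never from a script. Its argument "plan" is a list of rows, each a list of 7 numbers: the finger opening in cm, from 0 to 8.54, then the shift along the tool's x, y, z in cm, then the turn, a rotation vector about the tool's x, y, z in degrees. In form: [[fingers, x, y, z, wx, wy, wz], ...]. A call has 1 to 10 rows; each row is the pose to reach, as a shift and turn from the pose commanded when the call began, along the tool's axes at that moment; what a row does not reach only later rows make up. A row lasts 1/10 s, in which the tool goes at most 50 mm and 8.59 degrees, less where a joint would pass 70% of its speed; a pose out of reach is approached as far as the arm can. A call with a gripper value outside its range is refused whole. The fingers move at their own pace and stop on an object; "force" is the grip in N (left out, the last holds). Time passes only in rows, so rows that repeat a pose let the fingers close. It gives the time, the measured TCP pose, the force, the opening and the grip force at its end, in the units of the state.
- bot.observe(): the state, without advancing time (a new reading comes with each control period).
- bot.grab_frame(name): name is "scene" or "top"; returns a dict with "frame" (480x640x3 uint8, blue, green, red), "mtx" (3x3 intrinsics, pixels), "R" (3x3) and "t" (3): a world point X has camera coordinates R X + t. Camera axes: x right, y down, z forward; pixel columns grow to the right and rows downward; lengths in m; the calibration is good to about 2 mm. A picture is of the moment at which its call begins. There is no depth.
- bot.job_done(): hands the job in; it is judged then, once.
The state is a dict: "clock": time; "qpos": joint angles; "qd": joint speeds; "joint_efforts": joint torques, N m; "position": TCP position; "tool_rot": TCP orientation; "force": force on the tool from outside, world axes, zero at the start; "moment": the same for the moment, N m; "grip_width": finger opening in m; "finger_force": force on a finger pad.
Only numpy, scipy, OpenCV 4.12 (cv2) and the standard library are available. Lean on these libraries where they do the work, as an engineer would, in place of code of your own. Each camera call takes 0.05 s, during which the arm holds its last target. There are 200 camera calls.

## Working session

There is one attempt and no reset: what is moved stays moved. The work goes in short steps, Python scripts to look and compute and a tool call to move; the robot and the scene stay as the last step left them, time stands still between calls to the robot, and variables do not carry over. Pictures are saved under pics/ and viewed, at most 10 in all, crops included, and the job is handed in when it is done.

Besides the shell and the picture viewer there is one more tool, called by a JSON object that holds its "method" and its "body". servo_tool: Moves the arm, as the interface text tells. Its arguments: {"type":"object","properties":{"plan":{"type":"array","items":{"type":"array","items":{"type":"number"}}},"force":{"type":"number"}},"required":["plan"]}

```bash
mkdir -p pics; python3 - <<'E'
from workcell import bot
import cv2,pickle
for n in("scene","top"):
    f=bot.grab_frame(n);cv2.imwrite(f"pics/{n}0.png",f["frame"]);pickle.dump(f,open(n+".pkl","wb"));print(n,f["mtx"],f["R"],f["t"])
print(bot.observe())
E
```

```text
scene [[454.54087705   0.         322.94737076]
 [  0.         454.54087705 238.2393814 ]
 [  0.           0.           1.        ]] [[-0.85063866  0.52555559 -0.01432462]
 [ 0.32996316  0.51245389 -0.79278959]
 [-0.40931429 -0.67910407 -0.60932707]] [ 0.5259584  -0.14299549  1.35502635]
top [[523.94344913   0.         316.94540129]
 [  0.         523.94344913 239.00031628]
 [  0.           0.           1.        ]] [[ 0.0090562  -0.9998992   0.01093482]
 [-0.99208238 -0.01035416 -0.12516126]
 [ 0.12526186 -0.00971476 -0.99207615]] [-0.02296969  0.59372452  1.39948016]
{'clock': 0.1, 'qpos': array([-1.30523098,  0.52194499, -0.03633859,  1.59993752,  0.02123304,
        1.02111928, -0.11277836]), 'qd': array([ 0.00206961, -0.00102381,  0.00101966, -0.00111519, -0.00090142,
       -0.00271957, -0.00104912]), 'joint_efforts': array([ 2.72525445e-03, -9.28486705e+01,  1.98355280e+00, -3.70528865e+01,
        1.80848554e-02,  5.27244323e-03, -2.38682196e-05]), 'position': array([0.2058678 , 0.5898021 , 0.23079387]), 'tool_rot': array([-3.14057381e+00,  9.45755915e-05,  2.80586472e+00]), 'force': array([-0.22547925,  0.3399862 , -0.10967705]), 'moment': array([0.01269631, 0.03981865, 0.00909729]), 'finger_force': 0.0, 'grip_width': 0.085394541391708}
```

View pics/scene0.png

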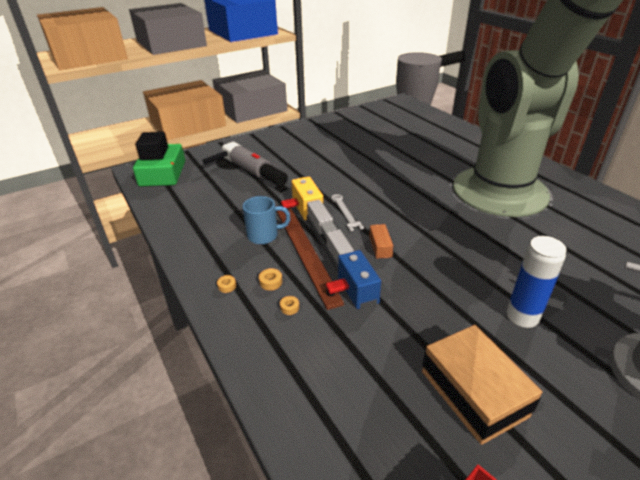

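View pics/top0.png

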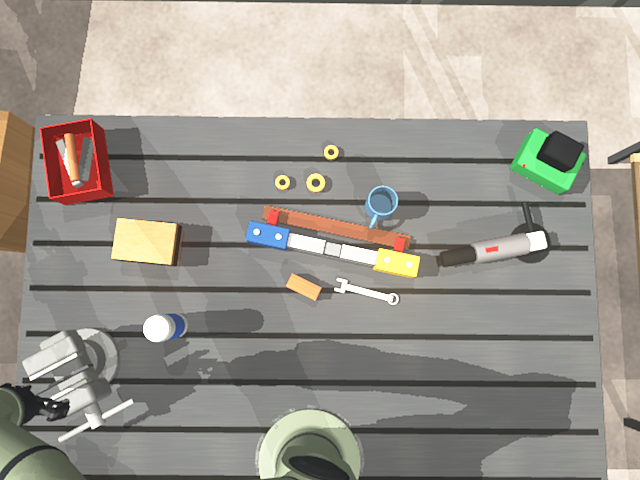

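The scene shows the rail, yellow cap at about (398,263) and blue cap at (268,236) in the top view. The notch seems to be near (332,248), and the arm is far left. Next I measure the caps.

```bash
cat > h.py <<'E'
import numpy as np,cv2
def cast(f,uv,z):
    d=f["R"].T@np.linalg.solve(f["mtx"],[uv[0],uv[1],1.]); c=-f["R"].T@f["t"]
    return c+d*(z-c[2])/d[2]
def proj(f,X):
    p=f["mtx"]@(f["R"]@np.asarray(X)+f["t"]); return p[:2]/p[2]
E
python3 - <<'E'
import pickle,cv2,numpy as np
from h import *
f=pickle.load(open("top.pkl","rb"));im=f["frame"];hsv=cv2.cvtColor(im,cv2.COLOR_BGR2HSV)
for n,lo,hi,box in(("yellow",(20,120,150),(35,255,255),(365,235,430,290)),("blue",(100,120,100),(125,255,255),(235,210,295,260))):
    m=cv2.inRange(hsv,lo,hi);k=np.zeros_like(m);x0,y0,x1,y1=box;k[y0:y1,x0:x1]=m[y0:y1,x0:x1]
    pts=np.argwhere(k)[:,::-1].astype(float)
    W=np.array([cast(f,p,.07)[:2] for p in pts]).astype(np.float32)
    r=cv2.minAreaRect(W);print(n,len(pts),r,cv2.boxPoints(r).tolist())
x=cv2.resize(im[200:290,235:435],None,fx=4,fy=4,interpolation=cv2.INTER_CUBIC);cv2.imwrite("pics/crop1.png",x)
E
```

```text
yellow 270 ((0.5283710956573486, -0.22920426726341248), (0.11726554483175278, 0.0608590692281723), 78.60753631591797) [[0.4869594871997833, -0.2806711196899414], [0.5466194152832031, -0.29269251227378845], [0.5697827339172363, -0.17773741483688354], [0.5101227760314941, -0.1657160222530365]]
blue 783 ((0.599269688129425, 0.11694494634866714), (0.11089394241571426, 0.058177098631858826), 79.19074249267578) [[0.5602987408638, 0.06793704628944397], [0.6174436211585999, 0.05702650174498558], [0.63824063539505, 0.16595284640789032], [0.5810957551002502, 0.1768633872270584]]
```

View pics/crop1.png

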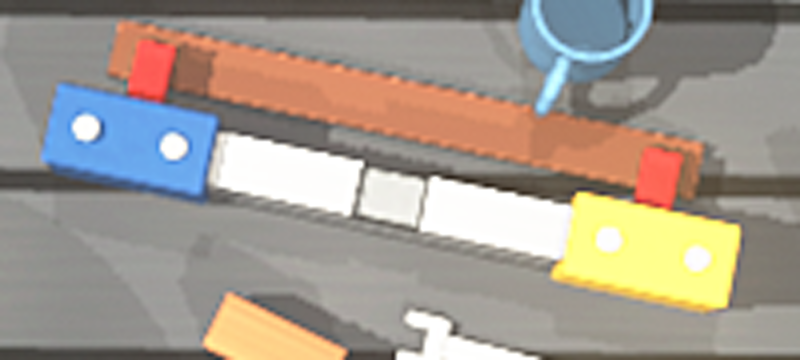

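```bash
cat >> h.py <<'E'
from scipy.spatial.transform import Rotation as Ro
def move(o,X,rpy):
    R=Ro.from_euler("xyz",o["tool_rot"]); return R.inv().apply(np.asarray(X)-o["position"])*100, np.degrees((R.inv()*Ro.from_euler("xyz",rpy)).as_rotvec())
E
python3 - <<'E'
import pickle
from h import *
from workcell import bot
f=pickle.load(open("top.pkl","rb"))
P=lambda u,v,z:cast(f,(235+(u+.5)/4-.5,200+(v+.5)/4-.5),z)
S=np.array([P(*a,.074) for a in((608,240),(697,258),(86,128),(174,146))]);print("screws",S[:,:2])
mid=((S[0]+S[1])/2+(S[2]+S[3])/2)/2
d=(S[2]+S[3]-S[0]-S[1])[:2];L=np.linalg.norm(d)/2;d/=np.linalg.norm(d);print("sep",L,"dir",d,"yaw",np.arctan2(d[1],d[0]))
Y=mid[:2]-.1225*d;B=mid[:2]+.1225*d;print("mid",mid,"Y",Y,"B",B)
for nm,p in(("bar yel back",(575,206)),("yel front",(560,258)),("blue back",(220,133)),("blue front",(210,184))):
    w=P(*p,.06)[:2]-Y;print(nm,w@d,w@[d[1],-d[0]])
for p in((391,199),(361,188),(423,203)):
    w=P(*p,.056)[:2]-Y;print("notch along,across",w@d,w@[d[1],-d[0]])
print("can",cast(f,(158,328),.19))
st=Y+.018*d;o=bot.observe();print("start",st,move(o,[*st,.12],[np.pi,0,np.arctan2(d[1],d[0])]))
E
```

```text
screws [[ 0.53588642 -0.20287162]
 [ 0.52446739 -0.26207854]
 [ 0.60747874  0.14595663]
 [ 0.59596301  0.08696584]]
sep 0.35619530171542146 dir [0.20085602 0.97962077] yaw 1.368564658261794
mid [ 0.56594889 -0.05800692  0.074     ] Y [ 0.54134403 -0.17801047] B [0.59055375 0.06199662]
bar yel back -0.0009663856377679461 0.019107652229571847
yel front 0.0020376586286419748 -0.01744038150297684
blue back 0.24339934529406157 0.01709418529584302
blue front 0.24248688409306607 -0.01816856851220087
notch along,across 0.12115644026983344 -0.0019503037401601237
notch along,across 0.14251527962133764 0.0010857872532841907
notch along,across 0.09946881998319397 -4.997566159589289e-05
can [0.35632652 0.36221334 0.19      ]
start [ 0.54495944 -0.16037729] (array([-56.73014328, -59.64682267,  11.14552909]), array([-4.40676839e-02,  4.64035568e-02,  8.23512170e+01]))
```

{"method": "servo_tool", "body": {"plan": [[0,0,0,-5,0,0,0],[0,-4,-4,-7,0,0,5],[0,-7,-7,-7,0,0,10],[0,-10,-10,-7,0,0,15],[0,-13,-14,-7,0,0,20],[0,-17,-17,-7,0,0,25],[0,-20,-21,-7,0,0,30],[0,-24,-25,-7,0,0,35],[0,-27,-28,-7,0,0,40],[0,-30,-31,-7,0,0,45]]}}

```text
clock: 1.1
position: [0.3875, 0.1961, 0.3014]
tool_rot: [3.141, -0.0, 2.016]
force: [0.7, 1.1, -0.0]
grip_width: 0.0001
finger_force: 0.0
```

```bash
cat > g.py <<'E'
import sys
from h import *
from workcell import bot
# rail frame: along from yellow, across, z
D=np.array([.2009,.9796]);N=np.array([.9796,-.2009]);Y=np.array([.5413,-.1780])
def main(a,z,c=0):
    o=bot.observe();m=move(o,[*(Y+a*D+c*N),z],[np.pi,0,1.3686]);w=o["position"][:2]-Y
    print(o["clock"],o["position"],o["tool_rot"],"along",w@D,"across",w@N,"F",o["force"],"grip",o["grip_width"]);print("move",m[0].round(2),m[1].round(2))
main(*map(float,sys.argv[1:]))
E
python3 g.py .016 .12
```

```text
1.1 [0.38753173 0.19609107 0.30138955] [ 3.14145861e+00 -1.22070458e-04  2.01592730e+00] along 0.3355675699414253 across -0.2257862927931522 F [ 0.66280221  1.11710095 -0.00440207] grip 0.00012950356704311073
move [-39.11  -1.27  18.13] [ 1.000e-02 -1.000e-02  3.709e+01]
```

{"method": "servo_tool", "body": {"plan": [[0,-4,0,0,0,0,5],[0,-8.5,0,1,0,0,10],[0,-13,0,3,0,0,15],[0,-17.5,-0.5,5,0,0,20],[0,-22,-0.5,7,0,0,25],[0,-26.5,-1,10,0,0,30],[0,-31,-1,13,0,0,35],[0,-35,-1.2,15.5,0,0,37],[0,-38.6,-1.2,17.5,0,0,37],[0,-38.6,-1.2,17.5,0,0,37]]}}

```text
clock: 2.1
position: [0.5432, -0.1595, 0.1232]
tool_rot: [-3.138, 0.003, 1.369]
force: [-0.7, 1.2, 0.4]
grip_width: 0.0002
finger_force: 0.0
```

```bash
python3 g.py .016 .063
```

```text
2.1 [ 0.54323635 -0.15948412  0.12321609] [-3.13843844e+00  2.89027518e-03  1.36912767e+00] along 0.01852716448972741 across -0.0018229949416069641 F [-0.6628124   1.21427201  0.36969724] grip 0.0002487824775606542
move [-0.24  0.2   6.02] [-0.18  0.17  0.03]
```

{"method": "servo_tool", "body": {"plan": [[0,-0.1,0.1,2,0,0,0],[0,-0.2,0.1,4,0,0,0],[0,-0.2,0.1,5.2,0,0,0],[0,-0.2,0.1,5.6,0,0,0],[0,-0.2,0.1,5.6,0,0,0],[0,-0.2,0.1,5.6,0,0,0]]}}

```text
clock: 2.7
position: [0.5449, -0.1564, 0.071]
tool_rot: [3.141, -0.0, 1.375]
force: [0.5, 0.5, 0.6]
grip_width: 0.0002
finger_force: 0.0
```

```bash
python3 g.py .016 .06; python3 - <<'E'
from workcell import bot
import cv2
a=[]
f=bot.grab_frame("scene")["frame"][140:320,250:420]
a.append(cv2.resize(f,None,fx=3.3,fy=3.3,interpolation=cv2.INTER_CUBIC)); cv2.imwrite("pics/c2.png",a[0])
E
```

```text
2.7 [ 0.54494376 -0.15643187  0.0710177 ] [ 3.14074883e+00 -5.08654366e-05  1.37473157e+00] along 0.021860171285637168 across -0.0007636060384296468 F [0.53986319 0.48486314 0.60446471] grip 0.00015506317567524116
move [-0.59  0.07  1.1 ] [ 0.05 -0.    0.35]
```

View pics/c2.png

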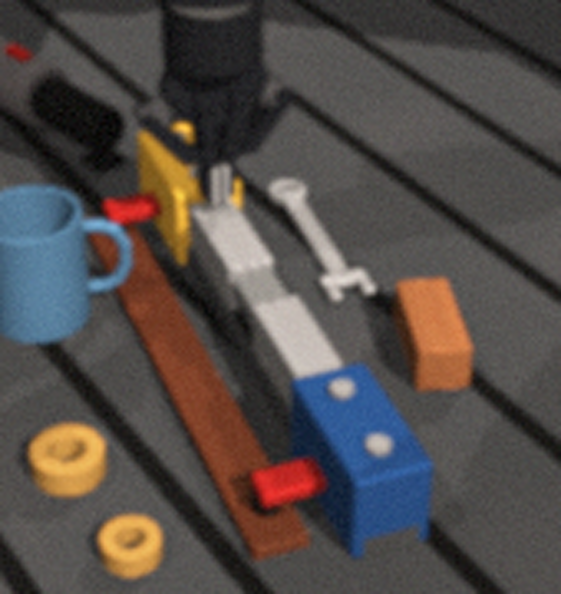

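{"method": "servo_tool", "body": {"plan": [[0,-0.3,0,0.3,0,0,0],[0,-0.5,0,0.6,0,0,0],[0,-0.5,0,0.8,0,0,0],[0,-0.5,0,0.9,0,0,0],[0,-0.5,0,0.9,0,0,0],[0,-0.5,0,0.9,0,0,0]]}}

```text
clock: 3.35
position: [0.5436, -0.1614, 0.0613]
tool_rot: [-3.142, 0.0, 1.375]
force: [-0.1, 0.5, 0.3]
grip_width: -0.0
finger_force: 0.0
```

```bash
python3 g.py .016 .06
```

```text
3.35 [ 0.54360624 -0.16136417  0.06130116] [-3.14153258e+00  1.95999694e-05  1.37467540e+00] along 0.016759782951089756 across -0.0010829503148303157 F [-0.08240397  0.45812758  0.32236169] grip -3.491301188909937e-05
move [-0.08  0.11  0.13] [-0.    0.    0.35]
```

Good settled tracking. Now down gently to contact.

{"method": "servo_tool", "body": {"plan": [[0,0,0.1,0.05,0,0,-0.3],[0,0,0.1,0.1,0,0,-0.3],[0,0,0.1,0.15,0,0,-0.3],[0,0,0.1,0.15,0,0,-0.3],[0,0,0.1,0.15,0,0,-0.3]]}}

```text
clock: 3.85
position: [0.5447, -0.1616, 0.0601]
tool_rot: [3.141, -0.0, 1.38]
force: [-1.0, 0.5, 5.7]
grip_width: -0.0001
finger_force: 3.3
```

{"method": "servo_tool", "body": {"plan": [[0,0.2,0,0.05,0,0,0.6],[0,0.6,0,0.05,0,0,0.6],[0,1.0,0,0.05,0,0,0.6],[0,1.4,0,0.05,0,0,0.6],[0,1.8,0,0.05,0,0,0.6],[0,2.2,0,0.05,0,0,0.6],[0,2.6,0,0.05,0,0,0.6]]}}

```text
clock: 4.55
position: [0.55, -0.1376, 0.0601]
tool_rot: [3.139, 0.002, 1.368]
force: [-2.4, -7.4, 10.9]
grip_width: -0.0001
finger_force: 5.4
```

```bash
python3 g.py .121 .06
```

```text
4.55 [ 0.55001903 -0.13760608  0.06010392] [3.13946456e+00 1.53509612e-03 1.36812100e+00] along 0.04132154158685237 across 0.00042602293604289935 F [-2.41321284 -7.44771052 10.91646857] grip -0.00014266892533997127
move [ 7.97 -0.05 -0.  ] [ 0.12  0.09 -0.03]
```

{"method": "servo_tool", "body": {"plan": [[0,0.4,0,0,0,0,0],[0,0.8,0,0,0,0,0],[0,1.2,0,0,0,0,0],[0,1.6,0,0,0,0,0],[0,2.0,0,0,0,0,0],[0,2.4,0,0,0,0,0],[0,2.8,0,0,0,0,0],[0,3.2,0,0,0,0,0],[0,3.6,0,0,0,0,0],[0,4.0,0,0,0,0,0]]}}

```text
clock: 5.55
position: [0.558, -0.0984, 0.0601]
tool_rot: [3.14, 0.001, 1.368]
force: [-0.9, -8.0, 11.5]
grip_width: 0.0003
finger_force: 5.7
```

```bash
python3 g.py .121 .06
```

```text
5.55 [ 0.55802728 -0.09841953  0.06008187] [3.13954045e+00 1.44069707e-03 1.36806721e+00] along 0.08131753456887914 across 0.0003983248027692667 F [-0.90245794 -7.96482299 11.48874655] grip 0.0002698966027827792
move [ 3.97 -0.04  0.  ] [ 0.12  0.08 -0.03]
```

{"method": "servo_tool", "body": {"plan": [[0,0.3,0,0,0,0,0],[0,0.6,0,0,0,0,0],[0,0.9,0,0,0,0,0],[0,1.2,0,0,0,0,0],[0,1.5,0,0,0,0,0],[0,1.8,0,0,0,0,0],[0,2.1,0,0,0,0,0],[0,2.4,0,0,0,0,0]]}}

```text
clock: 6.35
position: [0.5628, -0.0746, 0.0599]
tool_rot: [3.14, 0.001, 1.368]
force: [-0.5, -4.4, 7.6]
grip_width: -0.0001
finger_force: 3.8
```

{"method": "servo_tool", "body": {"plan": [[0,0.3,0,0,0,0,0],[0,0.6,0,0,0,0,0],[0,0.8,0,0,0,0,0]]}}

```text
clock: 6.65
position: [0.5639, -0.0651, 0.0592]
tool_rot: [-3.141, -0.0, 1.37]
force: [-0.0, 0.4, -1.1]
grip_width: 0.0001
finger_force: 0.0
```

```bash
python3 g.py .121 .045
```

```text
6.65 [ 0.56389273 -0.06506281  0.05917776] [-3.14131476e+00 -1.59201971e-04  1.36969723e+00] along 0.11517215638293865 across -0.0005572405133650147 F [-0.04854891  0.43789334 -1.12948515] grip 0.00012212750634187991
move [0.58 0.06 1.42] [-0.02 -0.01  0.06]
```

{"method": "servo_tool", "body": {"plan": [[0,0.3,0,0,0,0,0],[0,0.6,0,0,0,0,0],[0,0.6,0,0.2,0,0,0],[0,0.6,0,0.4,0,0,0],[0,0.6,0,0.6,0,0,0],[0,0.6,0,0.7,0,0,0],[0,0.6,0,0.7,0,0,0]]}}

```text
clock: 7.35
position: [0.5651, -0.0598, 0.0522]
tool_rot: [-3.141, 0.0, 1.369]
force: [0.3, 0.3, -0.1]
grip_width: -0.0004
finger_force: 0.0
```

```bash
python3 g.py .121 .045
```

```text
7.35 [ 0.56509013 -0.0597602   0.05217814] [-3.14149691e+00  3.18342001e-05  1.36918346e+00] along 0.12060714101726963 across -0.00044956792556808214 F [ 0.34753116  0.29622336 -0.0683167 ] grip -0.00044446145403880975
move [0.04 0.05 0.72] [-0.01  0.    0.03]
```

{"method": "servo_tool", "body": {"plan": [[0,0,0,0.1,0,0,0],[0,0,0,0.2,0,0,0],[0,0,0,0.3,0,0,0],[0,0,0,0.4,0,0,0],[0,0,0,0.4,0,0,0]]}}

```text
clock: 7.85
position: [0.5651, -0.0598, 0.0483]
tool_rot: [-3.142, 0.0, 1.369]
force: [-0.4, -0.3, 1.9]
grip_width: 0.0001
finger_force: 1.3
```

{"method": "servo_tool", "body": {"plan": [[0,0,0,0.1,0,0,0],[0,0,0,0.2,0,0,0],[0,0,0,0.3,0,0,0],[0,0,0,0.35,0,0,0],[0,0,0,0.4,0,0,0],[0,0,0,0.4,0,0,0]]}}

```text
clock: 8.45
position: [0.5652, -0.0598, 0.0449]
tool_rot: [3.141, -0.0, 1.369]
force: [-5.5, 0.4, 18.0]
grip_width: 0.0002
finger_force: 8.9
```

{"method": "servo_tool", "body": {"plan": [[0,0,0,0.05,0,0,0],[0,0,0,0.05,0,0,0],[0,0,0,0.05,0,0,0]]}}

```text
clock: 8.75
position: [0.5652, -0.0598, 0.0448]
tool_rot: [3.141, -0.001, 1.369]
force: [-7.5, 1.5, 26.4]
grip_width: 0.0002
finger_force: 13.5
```

Hard stop reached at z = 0.045: the key is home. Now straight up and clear.

{"method": "servo_tool", "body": {"plan": [[0,0,0,-0.5,0,0,0],[0,0,0,-1.5,0,0,0],[0,0,0,-3.5,0,0,0],[0,0,0,-7,0,0,0],[0,0,0,-11,0,0,0],[0,0,0,-15,0,0,0],[0,0,0,-19,0,0,0],[0,0,0,-22,0,0,0],[0,0,0,-22,0,0,0]]}}

```text
clock: 9.65
position: [0.5665, -0.0601, 0.268]
tool_rot: [3.136, -0.002, 1.369]
force: [1.6, -0.5, -0.4]
grip_width: 0.0002
finger_force: 0.0
```

{"method": "servo_tool", "body": {"plan": [[0,3,-3,0,0,0,0],[0,6,-6,0,0,0,0],[0,9,-9,0,0,0,0],[0,12,-12,0,0,0,0],[0,15,-13,0,0,0,0],[0,18,-13,0,0,0,0],[0,18,-13,0,0,0,0],[0,18,-13,0,0,0,0]]}}

```text
clock: 10.45
position: [0.4735, 0.1428, 0.2635]
tool_rot: [-3.141, 0.001, 1.37]
force: [-0.1, -0.9, 0.7]
grip_width: 0.0001
finger_force: 0.0
```

```bash
python3 g.py .121 .06; python3 - <<'E'
from workcell import bot
import cv2
f=bot.grab_frame("scene")["frame"][140:320,250:420]
cv2.imwrite("pics/c3.png",cv2.resize(f,None,fx=3.3,fy=3.3,interpolation=cv2.INTER_CUBIC))
E
```

```text
10.45 [0.47349031 0.14281882 0.26345109] [-3.14118559e+00  7.25082588e-04  1.37026514e+00] along 0.30065114729358217 across -0.13087887745755103 F [-0.14717328 -0.87390884  0.69552936] grip 0.00012269036220660694
move [-17.97  13.06  20.35] [-0.02  0.04  0.1 ]
```

View pics/c3.png

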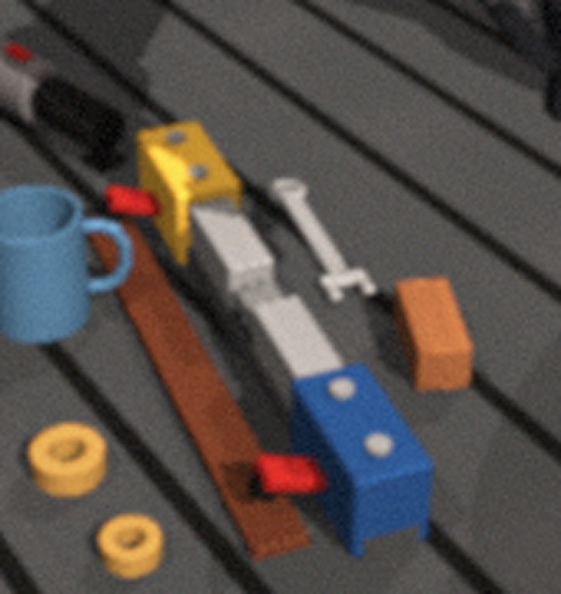

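The key at (252,285) sits visibly deeper. The red toes at (130,200) and (290,473) have risen, nothing else has moved, and the hand is clear.

```bash
python3 -c "
from workcell import bot
print(bot.job_done())"
```

```text
the job is handed in; nothing more can be done
None
```

The clamp rail is released: I swept the fingertip from beside the yellow cap to the notch, found about 121 mm from the yellow end, pressed the key to its hard stop, took the hand clear, and handed the job in at about 10.5 s with nothing else visibly moved.

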